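# Unpack a hand scanner from its slide-lid transit case

## Task

Unpack the hand scanner from the plywood slide-lid case: raise the handle end of the lid over the end lip, slide the lid out of its grooves and lay it flat, handle up, on the dark rubber mat. Then lift the scanner out and lay it gently, screen up and flat, in the low open cardboard carton. Leave the bottle, the small carton and the tape roll where they stand, and do not knock anything against the lamp post.

Things in the scene. Friction and masses are not known exactly. Their poses are not given: they have to be found in the camera images.
- case: Plywood slide-lid transit case, fixed to the bench: 174 (x) x 192 (y) x 73 mm high. Origin: centre of its underside. Its y axis runs along the grooves; the lid slides out towards -y, where the end wall is low; the +y end is closed, 73 mm high. The lid rests on ledges 50 mm above the bench. The side walls beside the lid are 154 mm apart and 68 mm high over the whole length.
- case_lip (a point): Middle of the top edge of the end lip at the case's -y end, at case (0, -91, 56) mm. The lip is 8 mm thick and stands 6 mm above the ledges; it stops the lid from sliding until the lid is raised. Axes as the case.
- case_rail (a point): Mid-way between the front ends of the two rails that overhang the lid's long edges, level with their undersides, at case (0, -62, 68) mm. The rails run from here to the closed +y end, 134 mm apart, tops 73 mm above the bench. They leave the lid 12 mm of room to rise. Axes as the case.
- case_in (a point): Centre of the case's inner floor, 8 mm above the bench, at case (0, 5, 8) mm. The cavity is 138 mm (x) by 164 mm (y). Axes as the case.
- lid: The loose lid, a flat plywood board 150 (x) x 170 (y) x 6 mm, 0.16 kg, with a wooden handle bar on top. Origin: centre of the board's underside. In the shut case its axes are those of the case, its underside 50 mm above the bench and about 2 mm of play at each edge. When pulled about 150 mm towards the case's -y its back edge is clear of the overhanging rails, and the lid can be lifted away.
- lid_grip (a point): Centre of the lid's handle, an upright bar 70 mm (lid x) x 16 mm (lid y) x 44 mm high, which stands on the board near its -y end. This point lies at lid (0, -52, +28) mm: 22 mm above the board's top, 28 mm above its underside. Axes as the lid.
- scanner: The loose hand scanner, black, 130 mm long, 0.28 kg, lying screen up in the case under the lid, its length roughly along the case's y. Origin: under its middle, on the floor it lies on; y along its length towards the head, z up out of the screen.
- scanner_mid (a point): Middle of the hand scanner, 18 mm above its underside. The grip, 46 mm wide (x) and 34 mm high, reaches from y = -65 to +25 mm; the head, 62 mm wide and 38 mm high, from +25 to +65 mm. Axes as the scanner.
- mat: Dark rubber mat lying on the bench, fixed: 230 (x) x 190 (y) x 4 mm thick. Origin: centre of its underside.
- carton: Low open cardboard carton, fixed: 220 (x) x 160 (y) x 45 mm high, walls and floor 5 mm thick. Origin: centre of its underside.
- lamp: Bench lamp, fixed: an upright steel post 24 mm across and 320 mm tall on a foot 44 mm across and 10 mm high, with a lamp head (80 mm across) on a short arm at the top, 280 to 320 mm above the bench, reaching 145 mm from the post along its +x. Origin: centre of the foot's underside. Things carried past must not strike it.
- spray_mid (a point): Centre of a white bottle, 58 mm across and 150 mm tall, standing beside the case. To be left alone. z up.
- box_mid (a point): Centre of a small closed cardboard carton, 60 x 70 x 100 mm tall, standing beside the case. To be left alone. z up.
- roll_mid (a point): Centre of a roll of clear tape lying flat, 100 mm across, 48 mm high, near the mat. To be left alone. z up.
Things that resemble listed ones, but are neither listed nor needed, are in the scene too. Leave any blue look-alike of the lid alone.

How it is judged:
By the outcome, as a careful person would: the job done as asked, in the order asked, and still so for the second after the job is handed in, with the robot touching nothing.
It also fails if it takes over 66 s, if anything falls off the work surface, if the arm or the gripper's body presses on something with over 40 N, if the wrist force passes 120 N, or if a joint passes its speed limit or range.

## Robot

A 6-joint arm with a two-finger parallel gripper is mounted at the origin on the work surface. World frame = base frame: x ahead of the robot, y to its left, z up, the work surface at z = 0. Lengths are in mm, angles in rad, forces in N, time in s.
With the tool pointing down it reaches from about 425 to 950 mm from the base axis. Payload 3.5 kg.
Tool frame: the origin (TCP) lies midway between the tips of the shut fingers; the grasp point (between the pads) lies 19 mm behind it; x points along the fingers, z is the direction in which the jaws open and shut, and the axes are right-handed (so a half turn about x gives the same grasp; the last joint's range is limited). The gripper opens to 85 mm and grips with 20 to 120 N. Pads are 22 mm wide; open, the fingers measure 114 mm over their backs; the gripper's body (76 mm by 85 mm) begins 54 mm behind the grasp point. The pads swing forward as they close: fully open they stand 13 mm farther back than shut.
Start: joints at [1.02, 0.286, 1.577, -0, 1.279, -0.15], TCP at [263.318, 621.506, 231.325] pointing down, gripper open.
Joint ranges: [-2.77, 2.77], [-0.9, 2.22], [0.21, 2.48], [-1.53, 4.67], [0.24, 2.81], [-2.84, 2.84]. Speed limits (rad/s): [2.79, 2.79, 3.14, 3.14, 3.14, 3.14].

## Interface

Orientations are given as [roll, pitch, yaw] about the fixed x, y, z axes, in that order (R = Rz(yaw) Ry(pitch) Rx(roll)).
In Python, from station import env, eyes gives the robot as it stands.
- The arm moves only by the shell command python3 -m crank 'ROWS' [OPENING] [FORCE]. ROWS is JSON, a list that holds one entry, the list of rows, each a list of 6 numbers: the shift along the world's x, y, z in mm, then the turn, a rotation vector about the world's x, y, z in rad. In form: [[[dx, dy, dz, wx, wy, wz], ...]]. A call has exactly 10 rows; each row is the pose to reach, as a shift and turn from the pose commanded when the call began; what a row does not reach only later rows make up. A row lasts 1/10 s, in which the tool goes at most 50 mm and 8.59 degrees, less where a joint would pass 70% of its speed; a pose out of reach is approached as far as the arm can. A call with a gripper value outside its range is refused whole. OPENING is the closure, from -1 (fully open) to 1 (shut), set as the call begins (- or left out, the last holds). The fingers move at their own pace and stop on an object; FORCE is the grip in N (left out, the last holds). Time passes only in rows, so rows that repeat a pose let the fingers close, or fill a call up. It gives the time, the measured TCP pose, the force and the opening at its end, in the units of the state.
- env.get_obs(): the state, without advancing time (a new reading comes with each control period).
- eyes.camera(name): name is "side" or "top"; returns the picture (384x512x3 uint8, blue, green, red); there is no depth.
- eyes.calibration(name): a dict with "intrinsics" (3x3 intrinsics, pixels), "k1" (the pictures are not rectified: a ray, as slopes to the right and down, at radius r is drawn at 1 + k1 r^2 times it, then the intrinsics apply), "R" (3x3) and "t" (3): a world point X has camera coordinates R X + t. Camera axes: x right, y down, z forward; pixel columns grow to the right and rows downward; lengths in mm; the calibration is good to about 2 mm. A picture is of the moment at which its call begins. calibration takes no time and is no camera call.
- env.close_job(): hands the job in, once; it reports no verdict.
The state is a dict: "clock": time; "q": joint angles; "joint_vel": joint speeds; "effort": joint torques, N m; "ee_pos": TCP position; "orientation": TCP orientation; "wrist_force": force on the tool from outside, world axes, zero at the start; "torque": the same for the moment, N m; "grip_width": finger opening in mm.
Only numpy, scipy, OpenCV 4.12 (cv2) and the standard library are available. Lean on these libraries where they do the work, as an engineer would, in place of code of your own. Each camera call takes 0.05 s, during which the arm holds its last target.

## Working session

There is one attempt and no reset: what is moved stays moved. The work goes in short steps, Python scripts to look and compute and a shell command to move; the robot and the scene stay as the last step left them, time stands still between calls to the robot, and variables do not carry over. Pictures are saved under pics/ and viewed, and the job is handed in when it is done.

```bash
ls; mkdir -p pics
python3 - <<'E'
from station import env, eyes
import cv2
print(env.get_obs())
for n in ("side","top"):
    im=eyes.camera(n); cv2.imwrite(f"pics/{n}0.png",im)
    c=eyes.calibration(n); print(n,c)
E
```

```text
pics
{'clock': 0.0, 'q': array([ 1.01995617e+00,  2.87211882e-01,  1.57819829e+00, -2.17791752e-05,
        1.27860001e+00, -1.49982404e-01]), 'joint_vel': array([ 2.26875167e-05, -5.93310082e-04,  1.19190369e-04, -1.61430357e-05,
       -1.65959340e-04, -1.37117054e-03]), 'effort': array([ 7.58037877e-04, -4.05967176e+01, -2.92635638e+01, -1.07434532e-04,
        5.64973147e-03, -4.42018219e-06]), 'ee_pos': array([263.00396743, 620.92952057, 229.90484118]), 'orientation': array([ 3.00023076,  1.56837871, -2.11300967]), 'wrist_force': array([-0.24062107, -0.68491197, -0.31409289]), 'torque': array([ 0.01922368, -0.03031358, -0.04141812]), 'grip_width': 85.4004003496568}
side {'intrinsics': array([[365.25829712,   0.        , 259.59523559],
       [  0.        , 365.25829712, 191.72508789],
       [  0.        ,   0.        ,   1.        ]]), 'k1': -0.07972932259405026, 'R': array([[ 0.95274384, -0.30338963, -0.01529426],
       [-0.19675884, -0.57796275, -0.79198801],
       [ 0.23144143,  0.75757098, -0.61034504]]), 't': array([-491.31259402,  141.36531447,  921.73831922])}
top {'intrinsics': array([[355.02530431,   0.        , 253.05096731],
       [  0.        , 355.02530431, 189.76040088],
       [  0.        ,   0.        ,   1.        ]]), 'k1': -0.06931767143179966, 'R': array([[-0.01395446, -0.99990032,  0.00214905],
       [-0.99594759,  0.01370826, -0.0888847 ],
       [ 0.08884638, -0.00338068, -0.9960396 ]]), 't': array([ -38.29565252,  531.34136545, 1225.14732886])}
```

View pics/side0.png

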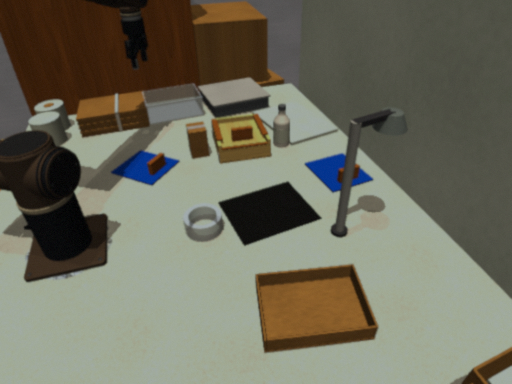

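View pics/top0.png

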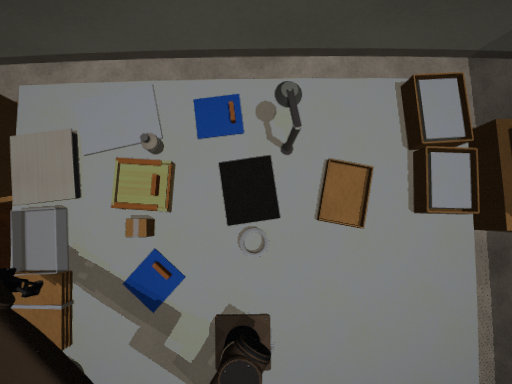

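The side view shows the case at about (241,135), mat (269,210), carton (315,305) and lamp foot (340,230). In the top view the case is at (143,185), its handle at (155,185), and the low end faces image right (-y). I'll zoom in to get the corners.

```bash
cat > h.py <<'E'
from station import env, eyes
import cv2, numpy as np
def ray(n,u,v):
    c=eyes.calibration(n);K=c["intrinsics"]
    d=np.array([c["k1"],0,0,0,0.])
    p=cv2.undistortPoints(np.array([[[u,v]]],float),K,d)[0,0]
    R=np.array(c["R"]);t=np.array(c["t"])
    return -R.T@t, R.T@np.array([p[0],p[1],1.])
def onz(n,u,v,z):
    o,d=ray(n,u,v); return o+d*(z-o[2])/d[2]
def proj(n,X):
    c=eyes.calibration(n)
    return cv2.projectPoints(np.array(X,float).reshape(-1,1,3),cv2.Rodrigues(np.array(c["R"]))[0],np.array(c["t"],float),c["intrinsics"],np.array([c["k1"],0,0,0,0.]))[0][:,0]
def two(uv_s,uv_t):
    o1,d1=ray("side",*uv_s);o2,d2=ray("top",*uv_t)
    A=np.array([d1,-d2]).T; s=np.linalg.lstsq(A,o2-o1,rcond=None)[0]
    return (o1+d1*s[0]+o2+d2*s[1])/2
def crop(im,x0,y0,x1,y1,f,name):
    g=cv2.resize(im[y0:y1,x0:x1],None,fx=f,fy=f,interpolation=cv2.INTER_CUBIC); cv2.imwrite(name,np.clip(g*1.0,0,255).astype(np.uint8))
E
python3 - <<'E'
from h import *
t=cv2.imread("pics/top0.png");s=cv2.imread("pics/side0.png")
crop(t,105,120,195,240,5,"pics/tcase.png")
crop(t,210,75,380,255,3,"pics/tmat.png")
crop(s,180,90,300,170,6,"pics/scase.png")
E
```

```text
(no output)
```

View pics/tcase.png

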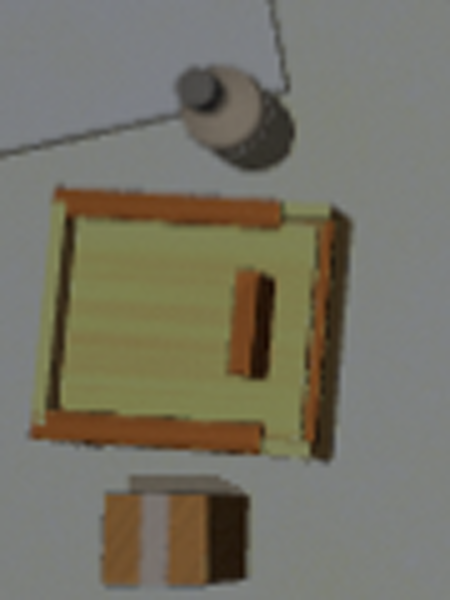

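View pics/tmat.png

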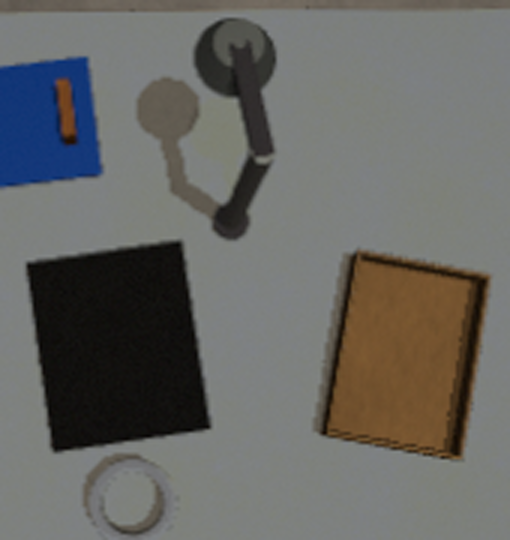

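View pics/scase.png

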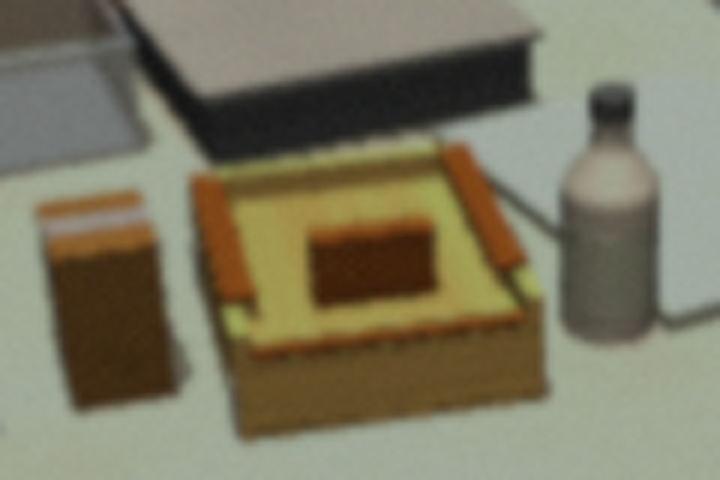

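Run:
```python
from h import *
def tc(x,y,z,f=5,ox=105,oy=120,n="top"): return onz(n,(x+.5)/f-.5+ox,(y+.5)/f-.5+oy,z)
print("case")
for p in [(60,187,73),(32,437,73),(282,201,73),(282,222,73),(264,428,73),(264,450,73),(333,207,68),(309,457,68)]: print(p,tc(*p).round(0))
print("handle top")
for p in [(239,269,100),(263,272,100),(230,373,100),(253,378,100)]: print(p,tc(*p).round(0))
m=lambda x,y,z:tc(x,y,z,3,210,75)
print("mat")
for p in [(27,263),(182,242),(210,428),(53,451)]: print(m(*p,4).round(0))
print("carton")
for p in [(356,249),(489,273),(463,459),(322,433)]: print(m(*p,45).round(0))
print("lamp foot",m(231,222,5).round(0),"roll",m(131,496,48).round(0))
print("head", m(235,57,300).round(0))
c=lambda x,y,z:tc(x,y,z,6,180,90,"side")
print("side handle top",[c(*p,100).round(0) for p in [(307,238),(318,228),(430,215),(436,230)]])
print("side case", [c(*p).round(0) for p in [(193,178,73),(466,147,73),(240,437,0),(548,393,0)]])
s=lambda u,v,z:onz("side",u,v,z).round(0)
print("side lampfoot",s(340,231,5),"mat",[s(*p,4) for p in[(220,207),(284,184),(319,213),(247,241)]], "carton",[s(*p,45) for p in[(256,274),(353,266),(374,324),(265,338)]])
# bottle / box top
print("bottle cap", two((180+612/6,90+95/6),(105+202/5,120+85/5)).round(0))
print("box top", [tc(*p,100).round(0) for p in [(105,492),(208,492),(105,584),(208,586)]])
```

```text
case
(60, 187, 73) [646. 423.  73.]
(32, 437, 73) [474. 438.  73.]
(282, 201, 73) [634. 268.  73.]
(282, 222, 73) [619. 268.  73.]
(264, 428, 73) [478. 279.  73.]
(264, 450, 73) [464. 278.  73.]
(333, 207, 68) [630. 234.  68.]
(309, 457, 68) [459. 249.  68.]
handle top
(239, 269, 100) [583. 289. 100.]
(263, 272, 100) [581. 273. 100.]
(230, 373, 100) [514. 294. 100.]
(253, 378, 100) [510. 279. 100.]
mat
[633.  77.   4.]
[ 656. -110.    4.]
[ 433. -139.    4.]
[408.  47.   4.]
carton
[ 638. -311.   45.]
[ 608. -467.   45.]
[ 392. -427.   45.]
[ 425. -264.   45.]
lamp foot [ 680. -169.    5.] roll [357. -44.  48.]
head [ 777. -147.  300.]
side handle top [array([510., 290., 100.]), array([518., 299., 100.]), array([581., 293., 100.]), array([579., 275., 100.])]
side case [array([474., 438.,  73.]), array([642., 423.,  73.]), array([457., 259.,   0.]), array([635., 246.,   0.])]
side lampfoot [ 681. -171.    5.] mat [array([406.,  26.,   4.]), array([616.,  70.,   4.]), array([660., -87.,   4.]), array([ 442., -127.,    4.])] carton [array([ 422., -269.,   45.]), array([ 632., -317.,   45.]), array([ 600., -459.,   45.]), array([ 393., -420.,   45.])]
bottle cap [694. 300. 151.]
box top [array([436., 377., 100.]), array([435., 308., 100.]), array([375., 377., 100.]), array([374., 308., 100.])]
```

```bash
cat >> h.py <<'E'
from scipy.spatial.transform import Rotation as Ro
def st():
    o=env.get_obs(); R=Ro.from_euler('xyz',o['orientation']).as_matrix()
    print("t",round(o['clock'],2),"tcp",o['ee_pos'].round(1),"x",R[:,0].round(3),"jaw ang",round(float(np.arctan2(R[1,2],R[0,2])),3),"q",o['q'].round(2),"F",o['wrist_force'].round(1),"T",np.round(o['torque'],2),"w",round(float(o['grip_width']),1))
E
python3 -c "
from h import *
st()"
```

```text
t 0.1 tcp [263.  621.  230.1] x [-0.001 -0.002 -1.   ] jaw ang 1.17 q [ 1.02  0.29  1.58  0.    1.28 -0.15] F [ 0.2 -0.3  0. ] T [ 0.07 -0.01  0.04] w 84.9
```

```bash
python3 -m crank '[[[20,-24,0,0,0,0.03],[55,-65,-5,0,0,0.08],[90,-107,-12,0,0,0.12],[125,-149,-20,0,0,0.16],[160,-190,-30,0,0,0.2],[195,-232,-40,0,0,0.24],[230,-274,-50,0,0,0.28],[260,-309,-60,0,0,0.31],[276,-328,-68,0,0,0.32],[284,-337,-71,0,0,0.32]]]' -1 40
python3 -c "
from h import *
st()
cv2.imwrite('pics/t1.png',eyes.camera('top'));s=eyes.camera('side');crop(s,180,60,300,170,6,'pics/s1.png')
"
```

```text
clock: 1.1
ee_pos: [548.8, 280.6, 158.3]
orientation: [2.332, 1.568, -2.465]
wrist_force: [-0.4, -0.7, 0.4]
grip_width: 85.5
t 1.1 tcp [548.8 280.6 158.3] x [-0.002 -0.002 -1.   ] jaw ang 1.486 q [ 0.31  0.23  1.79 -0.    1.13 -1.18] F [-0.4 -0.7  0.4] T [ 0.03 -0.   -0.01] w 85.5
```

View pics/s1.png

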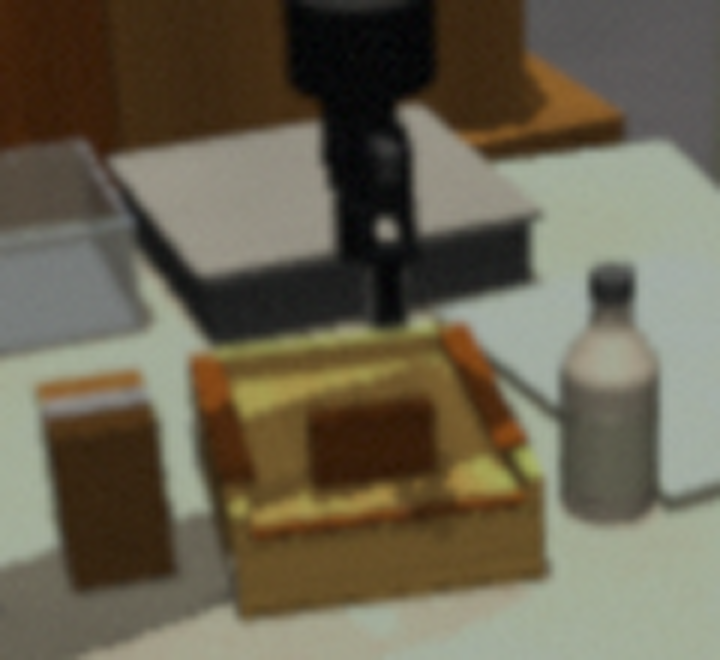

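The gripper is above the handle: the fingertip is at (388,320) in the zoomed crop, with the handle below at (372,440). Next I descend.

```bash
python3 -m crank '[[[0,0,-10,0,0,0],[0,0,-25,0,0,0],[0,0,-42,0,0,0],[0,0,-60,0,0,0],[0,0,-75,0,0,0],[0,0,-84,0,0,0],[0,0,-90,0,0,0],[0,0,-93,0,0,0],[0,0,-94,0,0,0],[0,0,-94,0,0,0]]]' -1 40
python3 -c "
from h import *
st()
s=eyes.camera('side');crop(s,200,90,280,150,8,'pics/s2.png')
"
```

```text
clock: 2.2
ee_pos: [547.8, 284.6, 66.9]
orientation: [-1.178, 1.57, 0.312]
wrist_force: [-0.0, -0.9, 0.1]
grip_width: 85.2
t 2.2 tcp [547.8 284.6  66.9] x [ 0.001  0.    -1.   ] jaw ang 1.49 q [ 0.32  0.34  1.83 -0.    0.97 -1.17] F [-0.  -0.9  0.1] T [ 0.04  0.04 -0.01] w 85.2
```

View pics/s2.png

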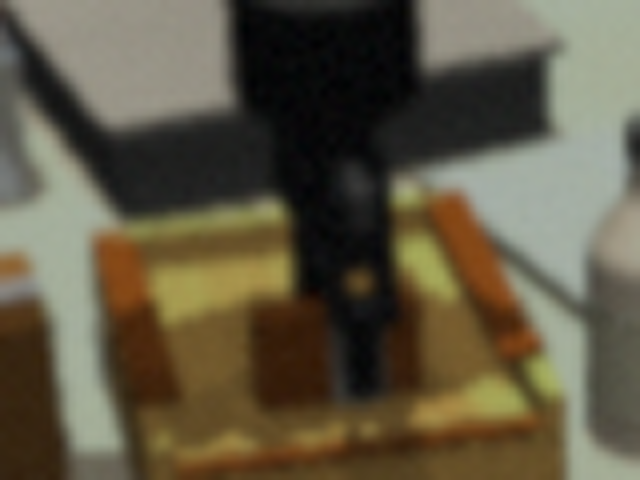

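The near finger (360,340) stands in front of the handle bar (330,350), so the handle is straddled. Closing now.

```bash
python3 -m crank '[[[0,0,0,0,0,0],[0,0,0,0,0,0],[0,0,0,0,0,0],[0,0,0,0,0,0],[0,0,0,0,0,0],[0,0,0,0,0,0],[0,0,0,0,0,0],[0,0,0,0,0,0],[0,0,0,0,0,0],[0,0,0,0,0,0]]]' 1 60
python3 -c "
from h import *
st()"
```

```text
clock: 3.25
ee_pos: [547.5, 285.1, 66.7]
orientation: [-0.486, 1.57, 1.004]
wrist_force: [0.4, 5.2, 2.5]
grip_width: 15.2
t 3.25 tcp [547.5 285.1  66.7] x [ 0.001  0.001 -1.   ] jaw ang 1.49 q [ 0.32  0.34  1.83  0.    0.97 -1.18] F [0.4 5.2 2.5] T [0.78 0.08 0.1 ] w 15.2
```

```bash
python3 -m crank '[[[0,0,1,0,0,0],[0,0,2,-0.005,0,0],[0,0,3.5,-0.01,0,0],[0,0,5,-0.015,0.001,0],[0,0,6.5,-0.02,0.002,0],[0,0,8,-0.025,0.002,0],[0,0,9,-0.03,0.002,0],[0,0,9.5,-0.03,0.002,0],[0,0,9.5,-0.03,0.002,0],[0,0,9.5,-0.03,0.002,0]]]' 1 60
python3 -c "
from h import *
st()
s=eyes.camera('side');crop(s,200,90,280,150,8,'pics/s3.png')
"
```

```text
clock: 4.25
ee_pos: [547.3, 283.9, 75.6]
orientation: [-3.141, 1.54, -1.652]
wrist_force: [1.0, 0.0, -1.4]
grip_width: 15.2
t 4.25 tcp [547.3 283.9  75.6] x [-0.002 -0.031 -1.   ] jaw ang 1.49 q [ 0.33  0.34  1.82 -0.03  1.   -1.15] F [ 1.   0.  -1.4] T [ 0.01  0.03 -0.01] w 15.2
```

View pics/s3.png

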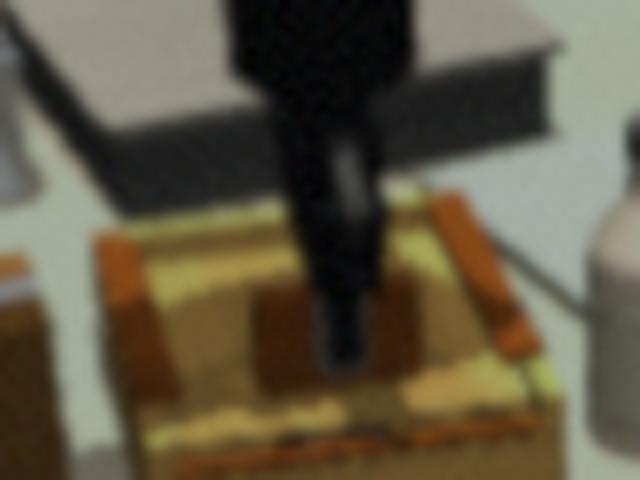

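The lid's front edge is now above the lip, around (330,425), and the wrist carries only its weight. Sliding it out along the case's -y.

```bash
python3 -m crank '[[[-0.2,-2,0,0,0,0],[-0.5,-6,0,0,0,0],[-1,-12,0,0,0,0],[-1.5,-19,0,0,0,0],[-2.1,-27,0,0,0,0],[-2.8,-36,0,0,0,0],[-3.5,-45,0,0,0,0],[-4.2,-53,0,0,0,0],[-4.6,-58,0,0,0,0],[-4.8,-60,0,0,0,0]]]' 1 60
python3 -c "
from h import *
st()
t=eyes.camera('top');crop(t,105,140,205,230,7,'pics/t4.png')
"
```

```text
clock: 5.3
ee_pos: [542.5, 223.8, 75.9]
orientation: [-3.126, 1.541, -1.637]
wrist_force: [-0.0, 1.4, 0.0]
grip_width: 15.2
t 5.3 tcp [542.5 223.8  75.9] x [-0.002 -0.03  -1.   ] jaw ang 1.489 q [ 0.23  0.28  1.9  -0.03  0.98 -1.24] F [-0.   1.4  0. ] T [-0.02  0.03 -0.01] w 15.2
```

View pics/t4.png

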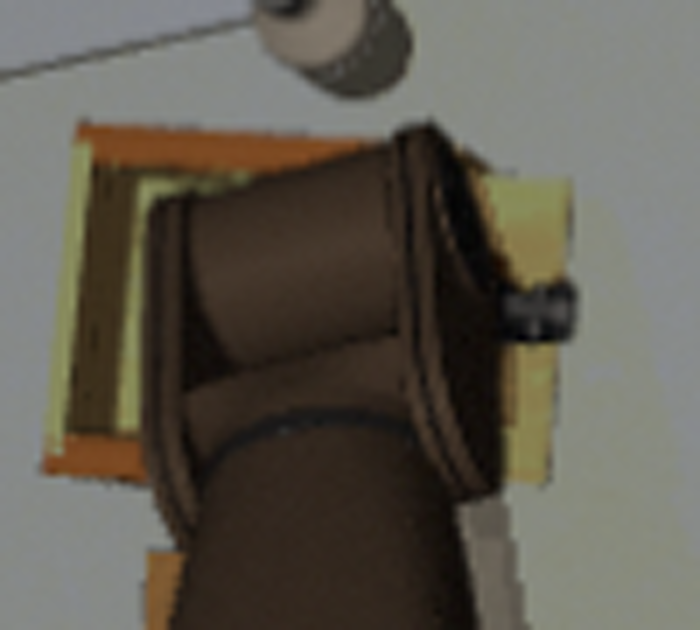

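The lid has come out about 60 mm: its front edge is at x≈570 in the crop and the back is parting from the closed end. Carrying on.

```bash
python3 -m crank '[[[-0.3,-4,0,0,0,0],[-1,-12,0,0,0,0],[-2,-24,0,0,0,0],[-3,-37,0,0,0,0],[-4,-50,0,0,0,0],[-5,-63,0,0,0,0],[-6,-76,0,0,0,0],[-7.2,-89,0,0,0,0],[-8,-98,0,0,0,0],[-8.3,-103,0,0,0,0]]]' 1 60
python3 -c "
from h import *
st()
s=eyes.camera('side');crop(s,190,90,310,200,6,'pics/s5.png')
"
```

```text
clock: 6.35
ee_pos: [534.5, 120.8, 76.3]
orientation: [-3.1, 1.542, -1.612]
wrist_force: [-0.6, 1.1, 0.1]
grip_width: 15.3
t 6.35 tcp [534.5 120.8  76.3] x [-0.001 -0.029 -1.   ] jaw ang 1.489 q [ 0.05  0.2   1.99 -0.04  0.95 -1.42] F [-0.6  1.1  0.1] T [ 0.46  0.01 -0.05] w 15.3
```

View pics/s5.png

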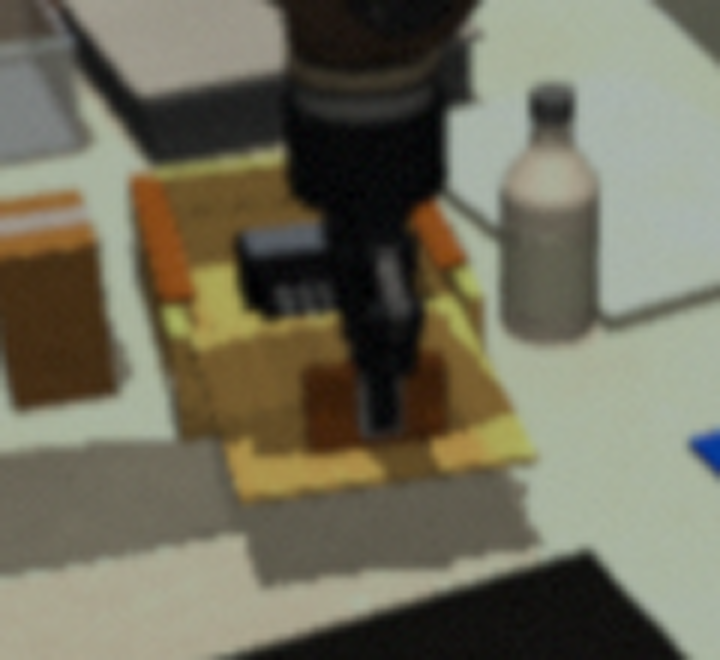

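The lid is clear of the rails, with its back edge at the lip, and the scanner is visible at (290,275) in the crop. Now I lift it, untilt and move over the mat.

```bash
python3 -m crank '[[[0,0,4,0,0,0],[0,0,12,0,0,0],[0,-4,22,0.01,0,0],[0,-16,32,0.02,0,0.02],[0,-36,38,0.03,0,0.05],[1,-60,38,0.03,-0.002,0.08],[2,-88,38,0.03,-0.002,0.12],[3,-116,38,0.03,-0.002,0.16],[4,-140,38,0.03,-0.002,0.19],[4,-150,38,0.03,-0.002,0.208]]]' 1 60
python3 -c "
from h import *
st()
s=eyes.camera('side');crop(s,180,90,330,240,4,'pics/s6.png')
"
```

```text
clock: 7.4
ee_pos: [538.7, -30.5, 114.9]
orientation: [-1.83, 1.566, -0.132]
wrist_force: [0.5, 1.0, -2.0]
grip_width: 15.2
t 7.4 tcp [538.7 -30.5 114.9] x [ 0.005 -0.001 -1.   ] jaw ang 1.698 q [-0.24  0.12  2.    0.    1.02 -1.94] F [ 0.5  1.  -2. ] T [-0.05 -0.03  0.01] w 15.2
```

View pics/s6.png

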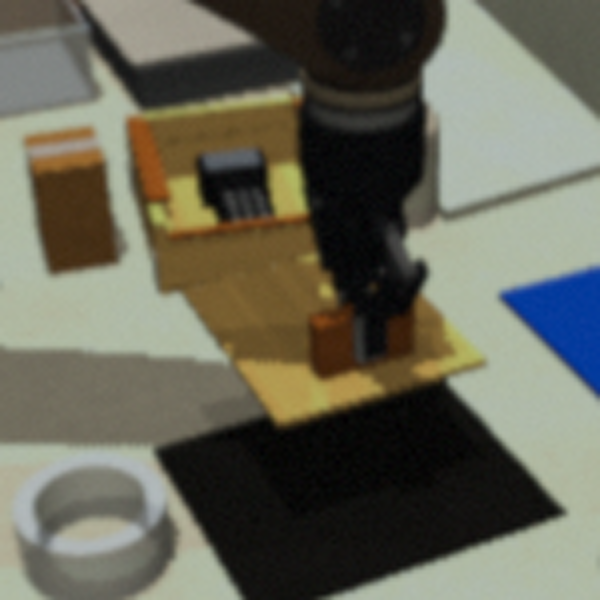

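The lid is level and square to the mat, with its front edge from (285,425) to (485,362). Lowering it onto the mat.

```bash
python3 -m crank '[[[0,-6,-4,0,0,0],[0,-18,-12,0,0,0],[0,-32,-24,0,0,0],[0,-44,-40,0,0,0],[0,-50,-55,0,0,0],[0,-51,-67,0,0,0],[0,-51,-76,0,0,0],[0,-51,-82,0,0,0],[0,-51,-86,0,0,0],[0,-51,-88,0,0,0]]]' 1 60
python3 -c "
from h import *
st()
s=eyes.camera('side');crop(s,200,130,350,255,5,'pics/s7.png')
"
```

```text
clock: 8.45
ee_pos: [538.4, -79.2, 25.7]
orientation: [-1.619, 1.568, 0.08]
wrist_force: [-0.0, 0.3, -0.9]
grip_width: 15.5
t 8.45 tcp [538.4 -79.2  25.7] x [ 0.003  0.    -1.   ] jaw ang 1.699 q [-0.33  0.27  2.02  0.    0.85 -2.03] F [-0.   0.3 -0.9] T [-0.03 -0.   -0.01] w 15.5
```

View pics/s7.png

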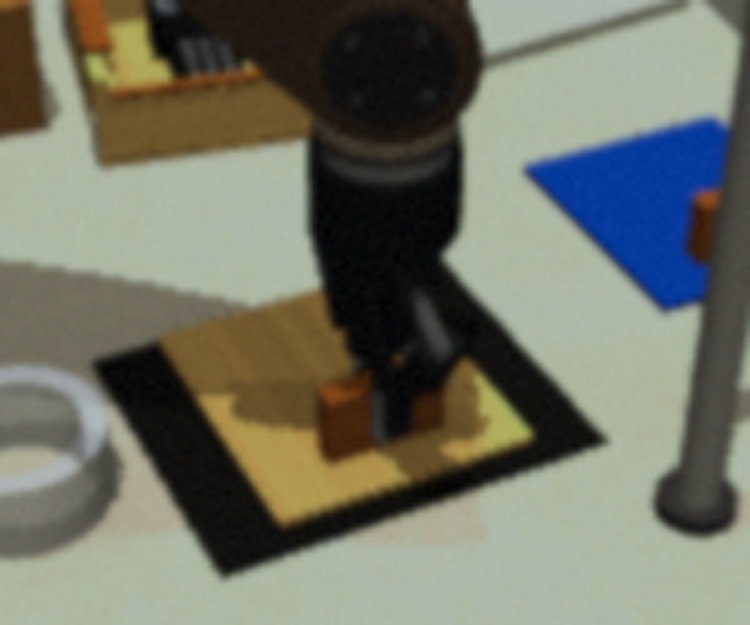

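```bash
python3 -m crank '[[[0,-1,-1,0,0,0],[0,-1,-2,0,0,0],[0,-1,-3,0,0,0],[0,-1,-4,0,0,0],[0,-1,-4.5,0,0,0],[0,-1,-5,0,0,0],[0,-1,-5.5,0,0,0],[0,-1,-5.5,0,0,0],[0,-1,-5.5,0,0,0],[0,-1,-5.5,0,0,0]]]' 1 60
python3 -c "
from h import *
st()
s=eyes.camera('side');crop(s,200,130,350,255,5,'pics/s8.png')
t=eyes.camera('top');crop(t,200,140,300,240,6,'pics/t8.png')
"
```

```text
clock: 9.5
ee_pos: [538.3, -80.5, 20.7]
orientation: [-1.621, 1.568, 0.077]
wrist_force: [-1.1, 0.1, 2.4]
grip_width: 15.1
t 9.5 tcp [538.3 -80.5  20.7] x [ 0.003  0.    -1.   ] jaw ang 1.698 q [-0.34  0.28  2.02  0.    0.84 -2.03] F [-1.1  0.1  2.4] T [0.06 0.4  0.01] w 15.1
```

View pics/t8.png

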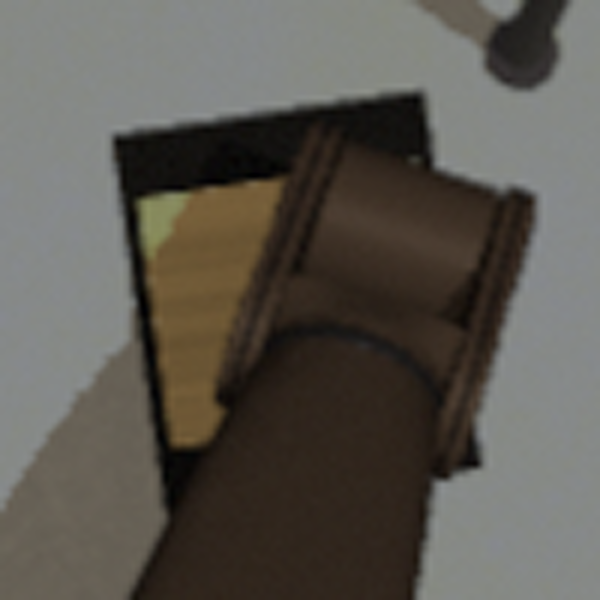

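View pics/s8.png

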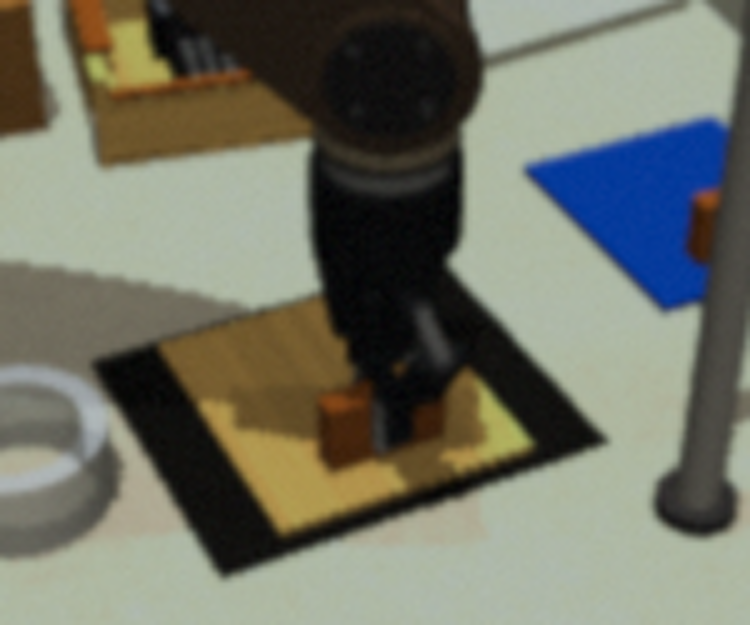

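The lid rests on the mat (2.4 N up on the tool). Dark margin shows on the visible sides: left edge x≈140 in the top crop, front edge (285,535) in the side crop. Releasing, then rising.

```bash
python3 -m crank '[[[0,0,0,0,0,0],[0,0,0,0,0,0],[0,0,0,0,0,0],[0,0,0,0,0,0],[0,0,0,0,0,0],[0,0,0,0,0,0],[0,0,0,0,0,0],[0,0,0,0,0,0],[0,0,0,0,0,0],[0,0,0,0,0,0]]]' -1 60
python3 -m crank '[[[0,0,4,0,0,0],[0,0,12,0,0,0],[0,0,24,0,0,0],[0,0,40,0,0,0],[0,0,58,0,0,0],[0,0,76,0,0,0],[0,0,94,0,0,0],[0,5,112,0,0,0],[0,20,130,0,0,0],[0,40,140,0,0,0]]]'
python3 -m crank '[[[0,40,5,0,0,-0.1],[-1,85,10,0,0,-0.23],[-2,130,12,0,0,-0.37],[-4,170,12,0,0,-0.51],[-6,200,12,0,0,-0.65],[-8,220,12,0,0,-0.8],[-10,230,12,0,0,-0.95],[-10,230,12,0,0,-1.1],[-10,230,12,0,0,-1.25],[-10,230,12,0,0,-1.4]]]'
python3 -c "
from h import *
st()
s=eyes.camera('side');crop(s,180,80,340,250,4,'pics/s9.png')
t=eyes.camera('top');crop(t,105,140,305,240,4,'pics/t9.png')
"
```

```text
clock: 10.6
ee_pos: [538.2, -80.5, 20.3]
orientation: [-1.631, 1.568, 0.067]
wrist_force: [-0.4, -0.2, 0.0]
grip_width: 85.4
clock: 11.6
ee_pos: [539.4, -40.9, 163.7]
orientation: [-1.845, 1.563, -0.148]
wrist_force: [0.5, 0.4, -0.2]
grip_width: 85.4
clock: 12.6
ee_pos: [528.3, 189.8, 173.7]
orientation: [-1.174, 1.567, -0.881]
wrist_force: [0.6, -0.0, 0.4]
grip_width: 85.4
t 12.6 tcp [528.3 189.8 173.7] x [ 0.002 -0.003 -1.   ] jaw ang 0.292 q [ 0.17  0.09  1.91 -0.    1.14 -0.13] F [ 0.6 -0.   0.4] T [ 0.    0.01 -0.04] w 85.4
```

View pics/t9.png

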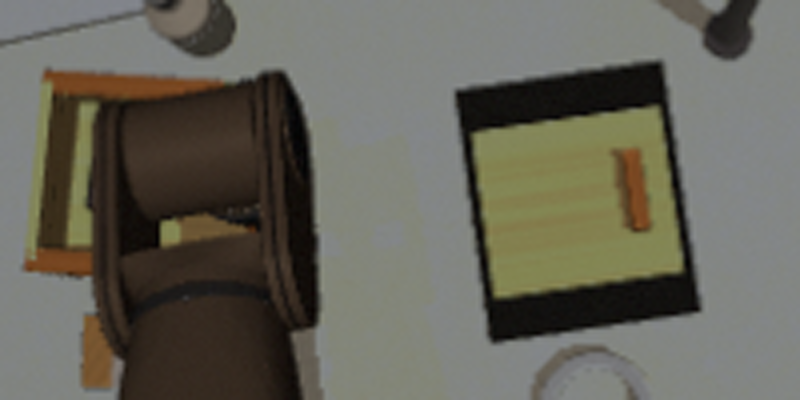

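View pics/s9.png

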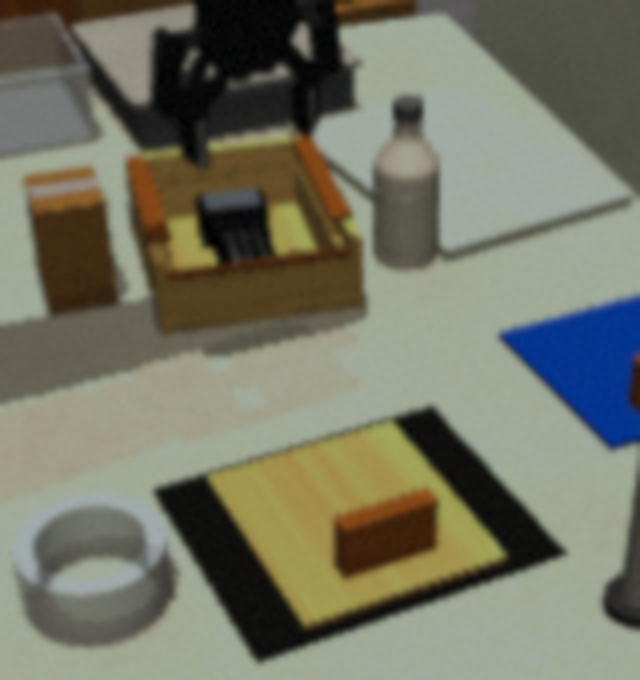

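The lid lies on the mat with a dark border on all four sides. The side view shows the scanner with its head towards +y, at about (233,210). I'll back the arm off to give the top camera a clear view.

```bash
python3 -m crank '[[[0,-20,0,0,0,0],[0,-60,0,0,0,-0.05],[0,-100,0,0,0,-0.15],[0,-140,0,0,0,-0.25],[0,-160,0,0,0,-0.3],[0,-170,0,0,0,-0.36],[0,-170,0,0,0,-0.36],[0,-170,0,0,0,-0.36],[0,-170,0,0,0,-0.36],[0,-170,0,0,0,-0.36]]]'
python3 -c "
from h import *
st()
s=eyes.camera('side');cv2.imwrite('pics/s10f.png',s);crop(s,205,100,275,165,10,'pics/s10.png')
t=eyes.camera('top');cv2.imwrite('pics/t10f.png',t);crop(t,105,145,185,220,8,'pics/t10.png')
"
```

```text
clock: 13.7
ee_pos: [528.2, 20.3, 172.4]
orientation: [-1.622, 1.568, -1.681]
wrist_force: [-0.7, 0.9, -0.1]
grip_width: 85.6
t 13.7 tcp [528.2  20.3 172.4] x [-0.    -0.003 -1.   ] jaw ang -0.06 q [-0.15  0.02  1.99 -0.    1.13 -0.09] F [-0.7  0.9 -0.1] T [0.01 0.03 0.02] w 85.6
```

View pics/t10.png

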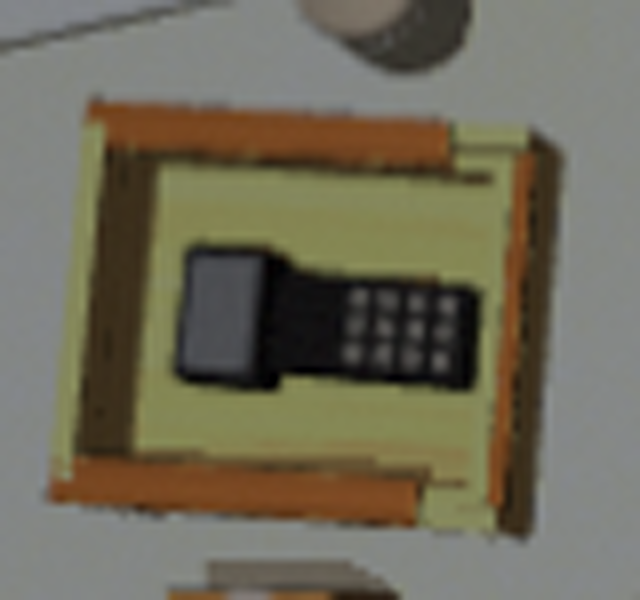

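View pics/s10.png

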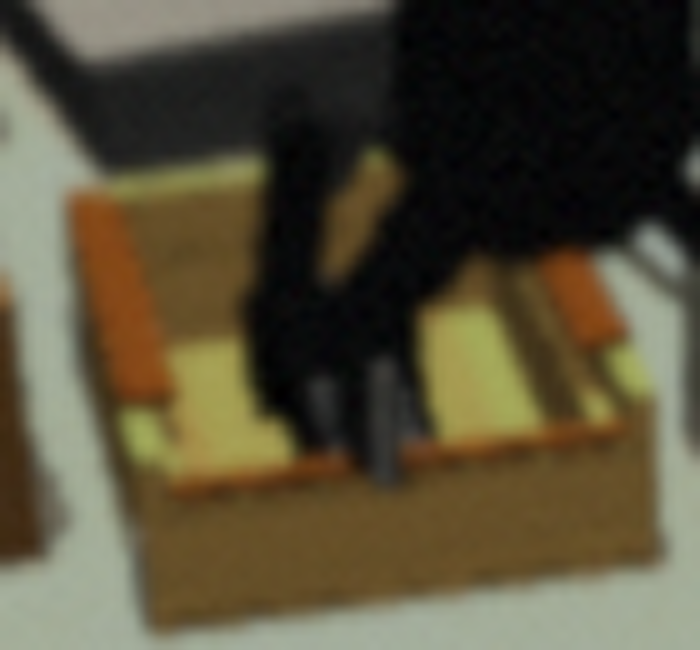

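Run:
```python
from h import *
T=lambda x,y,z:onz("top",(x+.5)/8-.5+105,(y+.5)/8-.5+145,z)
for p in [(188,247,46),(176,381,46),(300,274,42),(475,287,42),(285,376,42),(466,389,42),(480,290,8),(472,389,8)]: print(p,T(*p).round(1))
print(onz("top",0,0,8), -eyes.calibration("top")["R"].T@eyes.calibration("top")["t"])
```

```text
(188, 247, 46) [585.  390.6  46. ]
(176, 381, 46) [526.3 394.8  46. ]
(300, 274, 42) [572.9 342.   42. ]
(475, 287, 42) [566.  264.7  42. ]
(285, 376, 42) [528.2 348.   42. ]
(466, 389, 42) [521.5 268.3  42. ]
(480, 290, 8) [568.7 270.9   8. ]
(472, 389, 8) [524.3 274.2   8. ]
[1307.44986626  954.96077407    8.        ] [ 419.8038519   -41.43377015 1267.60567594]
```

The top crop shows the scanner with its head at (230,315) and grip end at (475,335), yaw about -0.087. Its centre is near world (550,331). Approaching with the jaws across the grip, partly closed to clear the rails.

```bash
python3 -m crank '[[[2,20,0,0,0,0],[5,55,0,0,0,0],[8,98,0,0,0,-0.01],[11,142,0,0,0,-0.02],[14,186,0,0,0,-0.025],[17,230,0,0,0,-0.027],[20,270,-5,0,0,-0.027],[22,298,-15,0,0,-0.027],[22.5,312,-25,0,0,-0.027],[22.5,315,-30,0,0,-0.027]]]' -0.6 40
python3 -m crank '[[[0,0,-5,0,0,0],[0,0,-15,0,0,0],[0,0,-28,0,0,0],[0,0,-42,0,0,0],[0,0,-52,0,0,0],[0,0,-58,0,0,0],[0,0,-60,0,0,0],[0,0,-60,0,0,0],[0,0,-60,0,0,0],[0,0,-60,0,0,0]]]' -0.6 40
python3 -c "
from h import *
st()
s=eyes.camera('side');crop(s,205,90,275,165,8,'pics/s11.png')
"
```

```text
clock: 14.8
ee_pos: [549.7, 335.6, 140.6]
orientation: [-2.054, 1.566, -2.141]
wrist_force: [-0.7, -0.4, -1.1]
grip_width: 68.7
clock: 15.8
ee_pos: [551.2, 334.8, 83.2]
orientation: [-1.115, 1.568, -1.204]
wrist_force: [-0.1, -0.1, 0.4]
grip_width: 68.1
t 15.8 tcp [551.2 334.8  83.2] x [ 0.001 -0.003 -1.   ] jaw ang -0.089 q [ 0.39  0.37  1.75 -0.    1.01  0.48] F [-0.1 -0.1  0.4] T [0.   0.   0.02] w 68.1
```

View pics/s11.png

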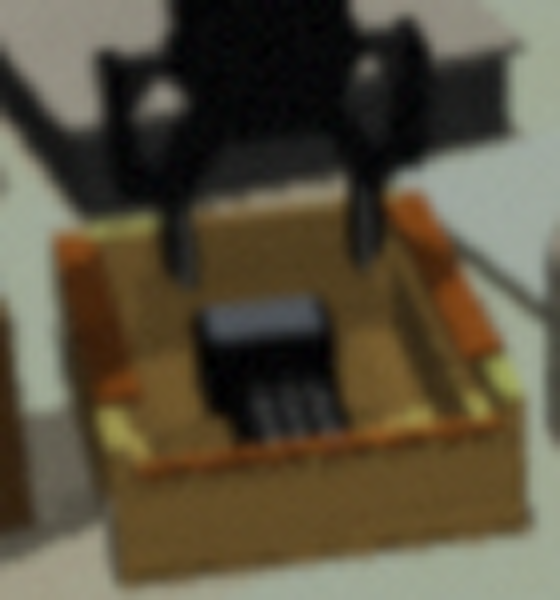

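Run:
```python
from h import *
S=lambda x,y,z:onz("side",(x+.5)/8-.5+205,(y+.5)/8-.5+90,z).round(0)
print(S(183,287,90),S(364,268,90), S(197,303,46),S(328,297,46))
```

```text
[510. 339.  90.] [588. 330.  90.] [530. 406.  46.] [587. 391.  46.]
```

The fingertips at (183,285) and (364,265) straddle the scanner line, centred at world (549,334). Descending.

```bash
python3 -m crank '[[[0.5,1,-5,0,0,0],[0.5,1,-14,0,0,0],[0.5,1,-25,0,0,0],[0.5,1,-36,0,0,0],[0.5,1,-47,0,0,0],[0.5,1,-57,0,0,0],[0.5,1,-64,0,0,0],[0.5,1,-69,0,0,0],[0.5,1,-72,0,0,0],[0.5,1,-72,0,0,0]]]' -0.6 40
python3 -c "
from h import *
st()
s=eyes.camera('side');crop(s,205,90,275,165,8,'pics/s12.png')
"
```

```text
clock: 16.85
ee_pos: [551.3, 335.5, 10.1]
orientation: [-1.585, 1.568, -1.675]
wrist_force: [0.2, -0.1, 1.0]
grip_width: 68.7
t 16.85 tcp [551.3 335.5  10.1] x [-0.    -0.003 -1.   ] jaw ang -0.089 q [ 0.39  0.48  1.77 -0.    0.9   0.48] F [ 0.2 -0.1  1. ] T [-0.01 -0.04  0.07] w 68.7
```

View pics/s12.png

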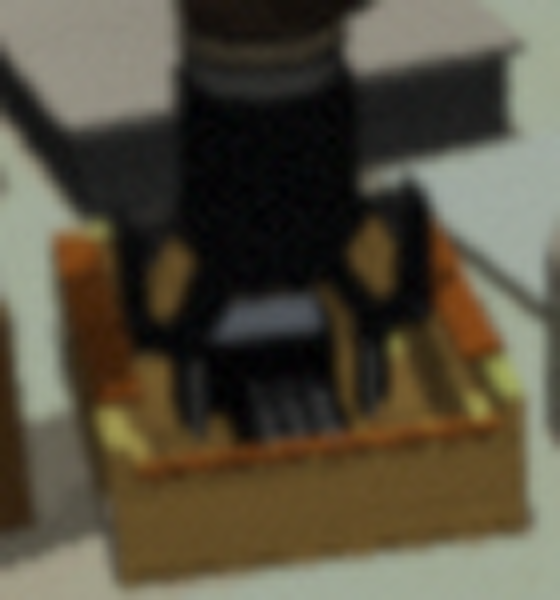

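The fingers stand either side of the grip, at (195,400) and (372,385), with no contact force. Closing.

```bash
python3 -m crank '[[[0,0,0,0,0,0],[0,0,0,0,0,0],[0,0,0,0,0,0],[0,0,0,0,0,0],[0,0,0,0,0,0],[0,0,0,0,0,0],[0,0,0,0,0,0],[0,0,0,0,0,0],[0,0,0,0,0,0],[0,0,0,0,0,0]]]' 1 50
python3 -m crank '[[[0,0,2,0,0,0],[0,0,5,0,0,0],[0,0,10,0,0,0],[0,0,16,0,0,0],[0,0,22,0,0,0],[0,0,28,0,0,0],[0,0,33,0,0,0],[0,0,37,0,0,0],[0,0,40,0,0,0],[0,0,40,0,0,0]]]'
python3 -c "
from h import *
st()
s=eyes.camera('side');crop(s,205,80,275,155,8,'pics/s13.png')
"
```

```text
clock: 17.9
ee_pos: [551.5, 335.7, 11.0]
orientation: [-1.425, 1.568, -1.514]
wrist_force: [-0.3, 0.3, 5.2]
grip_width: 45.4
clock: 18.9
ee_pos: [551.5, 335.6, 51.0]
orientation: [-1.294, 1.568, -1.383]
wrist_force: [-0.1, -0.1, -2.7]
grip_width: 45.5
t 18.9 tcp [551.5 335.6  51. ] x [ 0.001 -0.003 -1.   ] jaw ang -0.089 q [ 0.39  0.42  1.76 -0.    0.96  0.48] F [-0.1 -0.1 -2.7] T [-0.04 -0.02  0.03] w 45.5
```

View pics/s13.png

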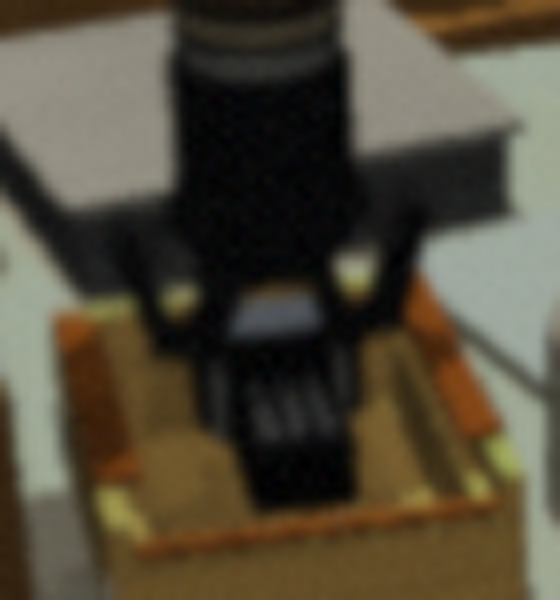

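The scanner is held level (2.7 N, which is its weight). Lifting it and carrying it to the carton, keeping x≈520 past the lamp.

```bash
python3 -m crank '[[[0,0,8,0,0,0],[0,0,22,0,0,0],[0,0,40,0,0,0],[0,-2,60,0,0,0],[-1,-8,78,0,0,0],[-2,-20,92,0,0,-0.02],[-4,-38,100,0,0,-0.06],[-6,-60,103,0,0,-0.12],[-8,-86,103,0,0,-0.19],[-10,-114,103,0,0,-0.26]]]'
python3 -m crank '[[[-3,-32,0,0,0,-0.08],[-6,-66,0,0,0,-0.16],[-9,-100,0,0,0,-0.24],[-12,-134,0,0,0,-0.32],[-14,-168,0,0,0,-0.4],[-16,-202,0,0,0,-0.48],[-18,-236,0,0,0,-0.56],[-20,-270,0,0,0,-0.64],[-22,-302,0,0,0,-0.72],[-23.5,-330,0,0,0,-0.8]]]'
python3 -c "
from h import *
st()"
```

```text
clock: 19.95
ee_pos: [540.9, 220.0, 154.4]
orientation: [-1.335, 1.568, -1.688]
wrist_force: [0.1, 0.3, -2.9]
grip_width: 45.1
clock: 20.95
ee_pos: [516.9, -110.7, 154.2]
orientation: [-1.334, 1.568, -2.489]
wrist_force: [0.6, -0.4, -2.9]
grip_width: 45.1
t 20.95 tcp [ 516.9 -110.7  154.2] x [-0.002 -0.002 -1.   ] jaw ang -1.154 q [-0.4   0.04  2.   -0.    1.1   0.75] F [ 0.6 -0.4 -2.9] T [-0.01 -0.04  0.05] w 45.1
```

```bash
python3 -m crank '[[[0,-28,0,0,0,-0.08],[0,-60,0,0,0,-0.16],[0,-92,0,0,0,-0.24],[0,-124,0,0,0,-0.32],[0,-156,0,0,0,-0.4],[0,-188,0,0,0,-0.47],[0,-216,-5,0,0,-0.54],[0,-240,-15,0,0,-0.59],[0,-253,-25,0,0,-0.62],[1,-257,-30,0,0,-0.62]]]'
python3 -c "
from h import *
st()
s=eyes.camera('side');crop(s,210,170,410,370,3,'pics/s14.png')
t=eyes.camera('top');crop(t,270,130,400,250,5,'pics/t14.png')
"
```

```text
clock: 21.95
ee_pos: [517.5, -366.4, 122.4]
orientation: [-1.801, 1.566, 2.711]
wrist_force: [0.1, -0.4, -1.6]
grip_width: 45.4
t 21.95 tcp [ 517.5 -366.4  122.4] x [-0.004  0.002 -1.   ] jaw ang -1.771 q [-0.78  0.31  1.76 -0.    1.08  1.  ] F [ 0.1 -0.4 -1.6] T [ 0.01  0.   -0.01] w 45.4
```

View pics/s14.png

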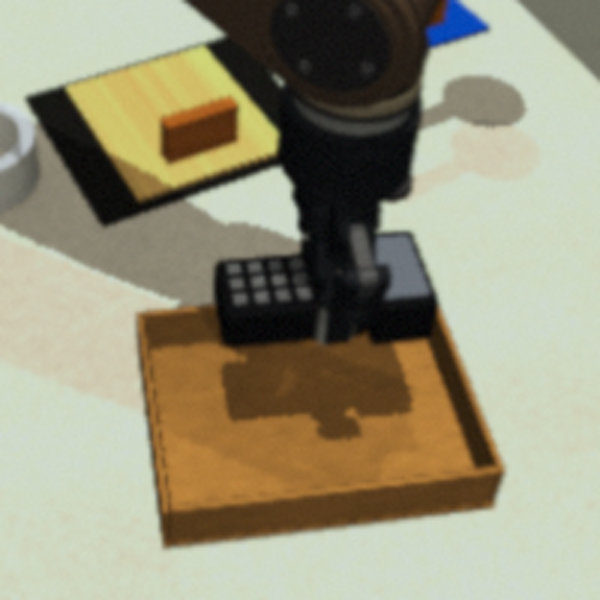

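View pics/t14.png

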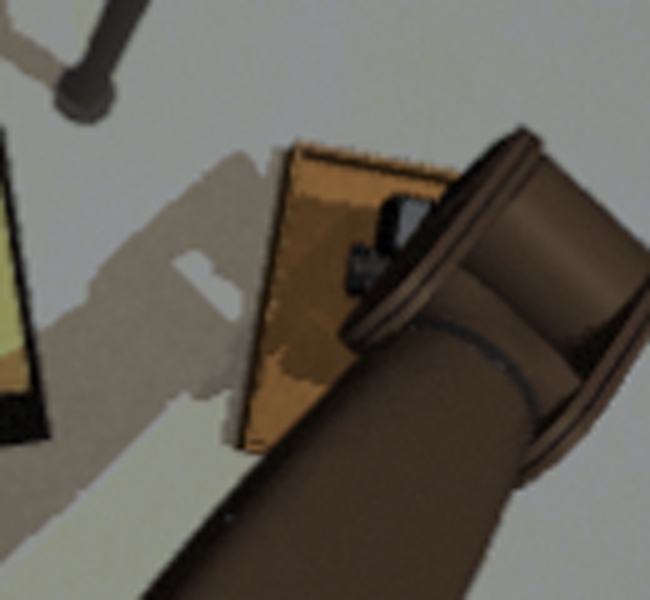

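The scanner is parallel to the carton's long side and over its middle, at (325,300) in the side crop, and clear of the lamp. Lowering.

```bash
python3 -m crank '[[[0,-1,-6,0,0,0],[0,-1,-17,0,0,0],[0,-1,-30,0,0,0],[0,-1,-43,0,0,0],[0,-1,-56,0,0,0],[0,-1,-69,0,0,0],[0,-1,-81,0,0,0],[0,-1,-91,0,0,0],[0,-1,-98,0,0,0],[0,-1,-102,0,0,0]]]'
python3 -c "
from h import *
st()
s=eyes.camera('side');crop(s,210,170,410,370,3,'pics/s15.png')
"
```

```text
clock: 23.05
ee_pos: [518.5, -366.4, 20.4]
orientation: [-1.738, 1.567, 2.776]
wrist_force: [-0.9, -0.7, -2.7]
grip_width: 45.2
t 23.05 tcp [ 518.5 -366.4   20.4] x [-0.004  0.001 -1.   ] jaw ang -1.769 q [-0.77  0.45  1.79 -0.    0.91  1.  ] F [-0.9 -0.7 -2.7] T [ 0.02  0.   -0.02] w 45.2
```

View pics/s15.png

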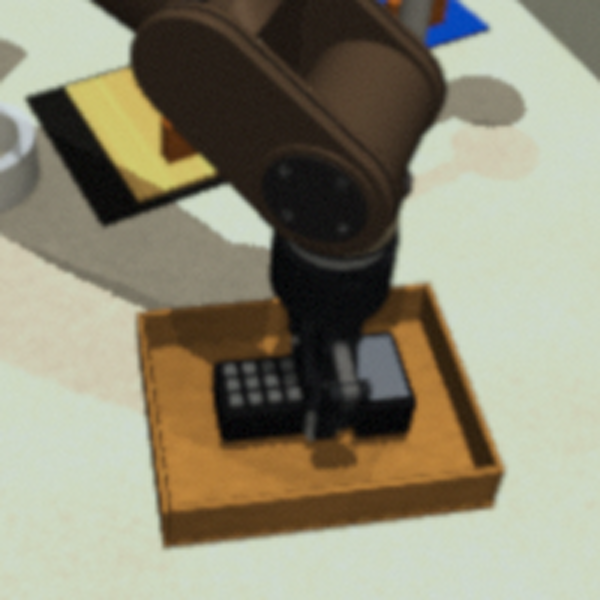

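The scanner is inside the carton walls, spanning (215,400) to (412,400) and centred. Making the last gentle drop.

```bash
python3 -m crank '[[[0,0,-2,0,0,0],[0,0,-4,0,0,0],[0,0,-6,0,0,0],[0,0,-8,0,0,0],[0,0,-9,0,0,0],[0,0,-10,0,0,0],[0,0,-11,0,0,0],[0,0,-12,0,0,0],[0,0,-12.5,0,0,0],[0,0,-12.5,0,0,0]]]'
python3 -c "
from h import *
st()"
```

```text
clock: 24.1
ee_pos: [518.7, -366.4, 8.7]
orientation: [-1.663, 1.567, 2.851]
wrist_force: [-0.2, -0.5, -2.9]
grip_width: 45.2
t 24.1 tcp [ 518.7 -366.4    8.7] x [-0.003  0.001 -1.   ] jaw ang -1.769 q [-0.77  0.46  1.79 -0.    0.89  1.  ] F [-0.2 -0.5 -2.9] T [-0.02  0.03 -0.04] w 45.2
```

Still no contact, so I go down a little more.

```bash
python3 -m crank '[[[0,0,-0.3,0,0,0],[0,0,-0.6,0,0,0],[0,0,-0.9,0,0,0],[0,0,-1.2,0,0,0],[0,0,-1.5,0,0,0],[0,0,-1.5,0,0,0],[0,0,-1.5,0,0,0],[0,0,-1.5,0,0,0],[0,0,-1.5,0,0,0],[0,0,-1.5,0,0,0]]]'
python3 -c "
from h import *
st()"
```

```text
clock: 25.1
ee_pos: [518.7, -366.5, 7.9]
orientation: [-1.645, 1.567, 2.869]
wrist_force: [-3.9, 2.7, 5.2]
grip_width: 45.5
t 25.1 tcp [ 518.7 -366.5    7.9] x [-0.003  0.001 -1.   ] jaw ang -1.769 q [-0.77  0.46  1.79 -0.    0.89  1.  ] F [-3.9  2.7  5.2] T [ 0.3   0.44 -0.02] w 45.5
```

It is down on the floor. Opening partly, rising straight up, then moving away.

```bash
python3 -m crank '[[[0,0,0,0,0,0],[0,0,0,0,0,0],[0,0,0,0,0,0],[0,0,0,0,0,0],[0,0,0,0,0,0],[0,0,0,0,0,0],[0,0,0,0,0,0],[0,0,0,0,0,0],[0,0,0,0,0,0],[0,0,0,0,0,0]]]' -0.6
python3 -m crank '[[[0,0,3,0,0,0],[0,0,10,0,0,0],[0,0,22,0,0,0],[0,0,38,0,0,0],[0,0,56,0,0,0],[0,0,76,0,0,0],[0,0,96,0,0,0],[0,0,114,0,0,0],[0,0,126,0,0,0],[0,0,130,0,0,0]]]'
python3 -m crank '[[[-3,-10,5,0,0,0],[-8,-30,10,0,0,0],[-12,-60,20,0,0,0],[-16,-90,30,0,0,0],[-20,-120,40,0,0,0],[-24,-150,40,0,0,0],[-28,-180,40,0,0,0],[-32,-205,40,0,0,0],[-35,-218,40,0,0,0],[-36,-222,40,0,0,0]]]'
python3 -c "
from h import *
st()
s=eyes.camera('side');cv2.imwrite('pics/s16.png',s)
t=eyes.camera('top');cv2.imwrite('pics/t16.png',t)
crop(s,170,80,390,360,2.1,'pics/s16c.png')
crop(t,100,75,390,260,2.7,'pics/t16c.png')
"
```

```text
clock: 26.1
ee_pos: [518.7, -366.5, 7.3]
orientation: [-1.61, 1.568, 2.904]
wrist_force: [0.2, 1.0, 0.7]
grip_width: 67.8
clock: 27.1
ee_pos: [519.7, -367.4, 140.5]
orientation: [0.319, 1.568, -1.45]
wrist_force: [-0.8, -0.4, 0.8]
grip_width: 68.4
clock: 28.1
ee_pos: [481.1, -590.5, 176.1]
orientation: [-1.819, 1.566, 2.693]
wrist_force: [0.2, 0.8, 0.7]
grip_width: 68.1
t 28.1 tcp [ 481.1 -590.5  176.1] x [-0.004  0.002 -1.   ] jaw ang -1.771 q [-1.02  0.52  1.37 -0.    1.25  0.75] F [0.2 0.8 0.7] T [-0.   -0.03 -0.  ] w 68.1
```

View pics/s16c.png

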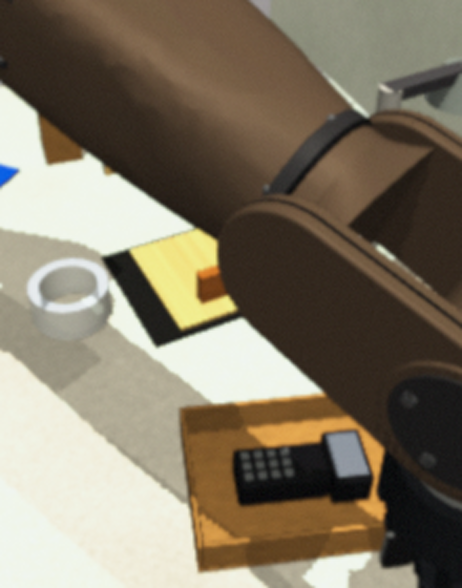

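View pics/t16c.png

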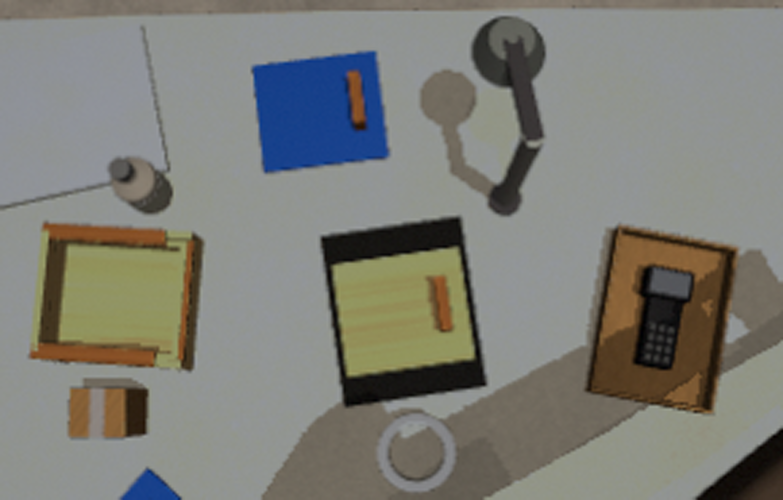

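The top crop shows the lid, handle up, inside the mat, with border on all sides from (322,220) to (485,400). The scanner lies screen up in the middle of the carton at (665,318). The bottle (140,185), small carton (108,410), tape roll (415,452) and lamp (505,200) look unmoved. The arm is clear, so I hand in.

```bash
python3 -c "
from h import *
print(env.close_job())"
```

```text
the job is handed in; nothing more can be done
None
```

The job is done and handed in at about 28 s on the robot's clock, inside the 66 s limit. No verdict came back.

- **Lid:** I raised the handle end over the lip, slid the lid about 160 mm out of its grooves and laid it flat on the mat, handle up. While sliding, it probably rubbed the lip lightly near the end of the pull; the wrist force there was only about 1 N. The last top picture shows mat border on all four sides.
- **Scanner:** I gripped it across the handle and carried it about 150 mm clear of the lamp post. It went down in the middle of the carton with about 8 N of contact force. The last pictures show it flat and screen up.
- **Everything else:** The bottle, small carton, tape roll and lamp look unmoved in the last top picture; I judged this by eye and did not re-measure their positions. The arm was clear of everything when I handed in.

No check failed or disagreed by more than the few millimetres expected between the two cameras.

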